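Turn a calculator over in its cover and uncover it

TASK

The pocket calculator lies face down in its hard slip cover, and the two lean on the sloping desk stand. Lift calculator and cover together, turn them over as one and set them back on the stand, so that the calculator leans on the stand with its keys outward and its screen still at the top, and the cover lies over it. Then take the cover off, leaving the calculator on the stand, and stand the cover upright, tab up, in either slot of the file rack; do not drop either of them on the desk and leave the mug and the pen cup where they are.

Things in the scene. Friction and masses are not known exactly. Their poses are not given: they have to be found in the camera images.
- stand: Small aluminium stand on a dark 125 x 86 mm base, fixed; place and yaw vary. Origin on the desk below the slope's lower corner, z up, x = horizontal direction its sloping face looks (away from the robot and to its left). Its back plate (74 wide, 85 long, 5 thick) leans back to -x, 38 degrees from vertical: up-slope u = (-0.616, 0, 0.788), outward normal n = (0.788, 0, 0.616) in this frame.
- stand_seat (a point): Lower inner corner of the slope, mid-width, 40 mm above the desk; axes as the stand's. From here the plate rises 85 mm along u and a ledge runs out along n, square to it, 38 mm clear to a 6 mm lip. Nothing is behind the plate above its top edge: what stands higher can be gripped front and back by fingers coming down along -u (tool tilted 38 degrees).
- calc_center (a point): Centre of the grey pocket calculator: 132 long, 78 wide, body 14 mm thick (keys 3 mm proud), 0.12 kg, loose. x axis: along its length to the screen end; z: out of the keys. At the start it lies in the cover, keys to the stand, screen end up the slope, lower end on the ledge; its top 47 mm stands above the back plate.
- cover_center (a point): Centre of the plate of the black slip cover: 132 x 86 x 5 mm plate, side lips 16 mm high in all, 81 apart inside, none at the ends; ribs keep the calculator 3.2 mm off the plate. 0.08 kg, loose. x: along its length to the tab; z: out of the open side. Starts between stand and calculator, open side out, foot on the ledge. Calculator merely lies in it, upper edges level; pair 22.5 mm thick.
- cover_tab (a point): Centre of the cover's exposed tab, 81 mm from the plate's centre along its x axis: 50 mm wide, 5 mm thick, in the plane of the plate, standing 30 mm beyond the upper ends of cover and calculator.
- rack: Dark steel file rack, fixed; place and yaw vary. Origin on the desk under its centre, z up. Base 124 x 112 mm, top 8 mm above the desk. Three upright dividers along its x axis (110 mm long, 103 mm high, 4 mm thick, 6 mm at the bead on top) at y = -44, 0, +44 mm form two equal empty slots, 38 mm clear, centred at y = -22 and +22 mm, open at the ends.
- mug: White mug, 80 mm across, 91 mm high, loose, origin under its middle; not to be moved.
- pen_cup: Square black pen cup with pens, 78 mm wide, 155 mm high, loose, origin under its middle; not to be moved.
Not all that is in view belongs to the job. Of the things shaped like the part that bears cover_center, the black one is meant.

How it is judged:
By the outcome, as a careful person would: the job done as asked, in the order asked, and still so for the second after the job is handed in, with the robot touching nothing.
It also fails if it takes over 56 s, if anything falls off the work surface, if the arm or the gripper's body presses on something with over 40 N, if the wrist force passes 120 N, or if a joint passes its speed limit or range.

ROBOT

A 6-joint arm with a two-finger parallel gripper is mounted at the origin on the work surface; the furniture and walls round the work are solid. World frame = base frame: x ahead of the robot, y to its left, z up, the work surface at z = 0. Lengths are in mm, angles in rad, forces in N, time in s.
With the tool pointing down it reaches from about 275 to 725 mm from the base axis. Payload 5.6 kg.
Tool frame: the origin (TCP) lies midway between the tips of the shut fingers; the grasp point (between the pads) lies 19 mm behind it; z points along the fingers, y is the line along which they close (so a half turn about z gives the same grasp; the last joint's range is limited). The gripper opens to 85 mm and grips with 20 to 120 N. Pads are 22 mm wide; open, the fingers measure 114 mm over their backs; the gripper's body (76 mm by 85 mm) begins 54 mm behind the grasp point. The pads swing forward as they close: fully open they stand 13 mm farther back than shut.
Start: joints at [1.438, 0.255, 0.108, 0, -1.424, -0.285], TCP at [223.136, 502.696, 231.283] pointing down, gripper open.
Joint ranges: [-2.95, 2.95], [-1.21, 1.97], [-1.09, 1.5], [-2.87, 1.71], [-2.94, -0.07], [-3.05, 3.05]. Speed limits (rad/s): [2.57, 2.57, 3.14, 3.14, 3.14, 3.14].

INTERFACE

Orientations are given as a unit quaternion [w, x, y, z].
In Python, from plant import observe, grab_frame, get_calibration, job_done gives the robot as it stands.
- The arm moves only by the tool jog_arm, never from a script. Its argument "increments" is one flat list of numbers, 7 for each row, row after row: the opening, from 0 (shut) to 1 (fully open), then the shift along the tool's x, y, z in mm, then the turn, a rotation vector about the tool's x, y, z in degrees. A call has exactly 8 rows; each row shifts and turns the commanded pose from where the row before left it, along the tool's axes as they then stand; what a row does not reach is not made up. A row lasts 1/8 s, in which the tool goes at most 62.5 mm and 10.7 degrees, less where a joint would pass 70% of its speed; a pose out of reach is approached as far as the arm can. A call is refused whole if a number of a shift passes 62.5 or a number of a turn 10.7, either way. A call with a gripper value outside its range is refused whole. The fingers move at their own pace and stop on an object; the grip force is fixed at half the most. Time passes only in rows, so rows that do not move let the fingers close, or fill a call up. It gives the time, the measured TCP pose, the force, the opening and the grip force at its end, in the units of the state.
- observe(): the state, without advancing time (a new reading comes with each control period).
- grab_frame(name): name is "side" or "top"; returns (picture, depth): 480x640x3 uint8, red, green, blue; 480x640 float32, mm along the optical axis (not along the pixel's ray), 0 where there is no reading.
- get_calibration(name): a dict with "fx", "fy", "cx", "cy" (pixels), "camera_from_world" (4x4, takes a point from world to camera coordinates). Camera axes: x right, y up, looking along -z (the intrinsics and any distortion apply to the point x, -y, -z); pixel columns grow to the right and rows downward; lengths in mm; the calibration is good to about 2 mm. A picture is of the moment at which its call begins. get_calibration takes no time and is no camera call.
- job_done(): hands the job in; it is judged then, once.
The state is a dict: "time": time; "joint_positions": joint angles; "qd": joint speeds; "joint_torque": joint torques, N m; "position": TCP position; "eef_rot": TCP orientation; "wrist_force": force on the tool from outside, world axes, zero at the start; "torque": the same for the moment, N m; "gripper_width": finger opening in mm; "gripper_force": force on a finger pad.
Only numpy, scipy, OpenCV 4.12 (cv2) and the standard library are available. Lean on these libraries where they do the work, as an engineer would, in place of code of your own. Each camera call takes 0.05 s, during which the arm holds its last target. There are 200 camera calls.

## Working session

There is one attempt and no reset: what is moved stays moved. The work goes in short steps, Python scripts to look and compute and a tool call to move; the robot and the scene stay as the last step left them, time stands still between calls to the robot, and variables do not carry over. Pictures are saved under pics/ and viewed, at most 14 in all, crops included, and the job is handed in when it is done.

Besides the shell and the picture viewer there is one more tool, called by a JSON object that holds its "name" and its "arguments". jog_arm: Moves the arm, as the interface text tells. Its arguments: {"type":"object","properties":{"increments":{"type":"array","items":{"type":"number"}}},"required":["increments"]}

```bash
ls; mkdir -p pics; cat > h.py <<'E'
import numpy as np, cv2
from plant import observe, grab_frame, get_calibration, job_done
def world(name,depth,px):
    c=get_calibration(name);T=np.linalg.inv(np.array(c["camera_from_world"]))
    out=[]
    for u,v in px:
        d=depth[v,u];p=[(u-c["cx"])/c["fx"]*d,-(v-c["cy"])/c["fy"]*d,-d,1]
        out.append((T@p)[:3])
    return np.array(out)
def cloud(name,depth):
    c=get_calibration(name);T=np.linalg.inv(np.array(c["camera_from_world"]))
    v,u=np.mgrid[:480,:640];d=depth
    P=np.stack([(u-c["cx"])/c["fx"]*d,-(v-c["cy"])/c["fy"]*d,-d,np.ones_like(d)],-1)
    return (P@T.T)[...,:3]
E
python3 - <<'E'
from h import *
print({k:v for k,v in observe().items()})
for n in("side","top"):
    im,d=grab_frame(n);cv2.imwrite(f"pics/{n}0.png",im[...,::-1]);np.savez(f"{n}0.npz",im=im,d=d)
    print({k:(np.round(v,3).tolist() if k=="camera_from_world" else v) for k,v in get_calibration(n).items()})
E
```

```text
pics
{'time': 0.0, 'joint_positions': array([ 1.43761270e+00,  2.55727687e-01,  1.06955772e-01, -4.53932107e-04,
       -1.42388368e+00, -2.84610889e-01]), 'qd': array([-1.88138214e-03, -5.44473404e-04, -6.79199396e-04,  1.80435434e-04,
       -7.24752091e-04, -7.30134147e-05]), 'joint_torque': array([-1.65313436e-04, -3.86630917e+01,  2.37940764e+01,  5.36492988e+00,
       -6.17070560e-03, -7.06979691e-06]), 'position': array([222.9050414 , 502.2480989 , 230.38984767]), 'eef_rot': array([ 9.43950408e-04,  9.78252817e-01, -2.07413866e-01, -1.53528323e-04]), 'wrist_force': array([-0.22088509, -0.61820917, -0.50477319]), 'torque': array([ 0.04023653,  0.00703318, -0.0478915 ]), 'gripper_force': 0.0, 'gripper_width': 85.55620367672948}
{'fx': 438.5982434923849, 'fy': 438.5982434923849, 'cx': 315.9918982375691, 'cy': 238.50312861580613, 'camera_from_world': [[-0.978, -0.21, 0.013, 543.85], [0.117, -0.493, 0.862, -226.099], [-0.175, 0.844, 0.507, -893.999], [0.0, 0.0, 0.0, 1.0]]}
{'fx': 519.4043890738236, 'fy': 519.4043890738236, 'cx': 317.05021701023253, 'cy': 232.93666960819118, 'camera_from_world': [[-0.01, -1.0, 0.009, -94.073], [0.999, -0.01, 0.032, -572.811], [-0.032, 0.009, 0.999, -1173.435], [0.0, 0.0, 0.0, 1.0]]}
```

View pics/side0.png

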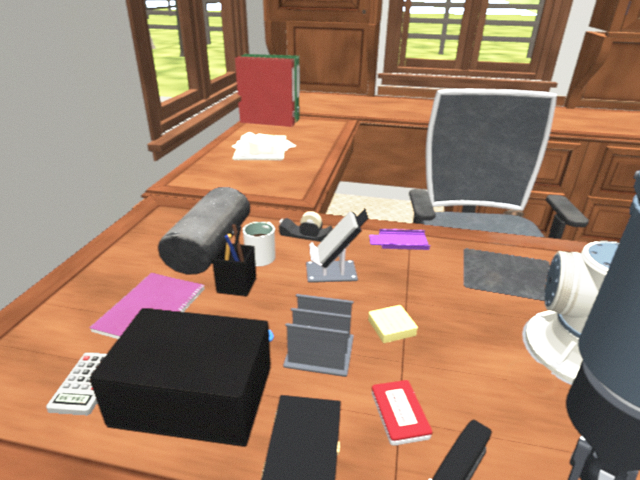

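View pics/top0.png

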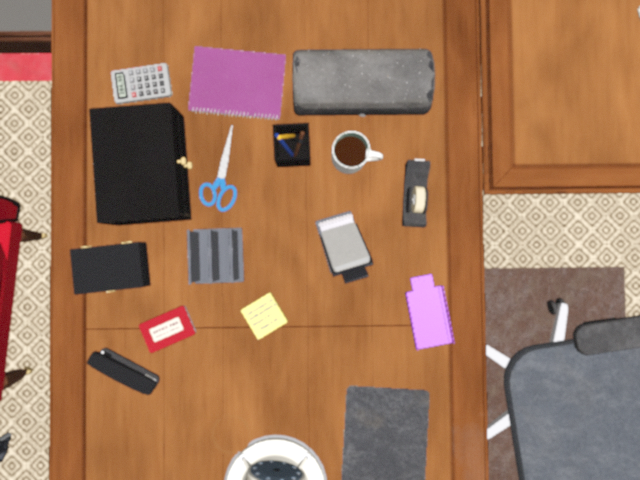

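Candidates for the calculator are the one on the stand (top 345,245) and a decoy lying flat (140,83). For the cover, they are the black tab at the stand (355,272) and a purple decoy (430,313). By the description I choose the grey calculator and black cover on the stand, with the rack at (215,255).

```bash
cat > meas.py <<'E'
from h import *
d=np.load("top0.npz");im,D=d["im"],d["d"];C=cloud("top",D)
# plane of calculator back
s=C[232:262,332:358].reshape(-1,3);m=s.mean(0)
for _ in range(3):
    U,S,V=np.linalg.svd(s-s.mean(0),full_matrices=False);n=V[2]*np.sign(V[2][2]);m=s.mean(0)
    s=s[abs((s-m)@n)<3]
print("n",n,"tilt from vertical",np.degrees(np.arcsin(n[2])),"yaw",np.degrees(np.arctan2(n[1],n[0])),len(s))
# in-plane coords with ideal 38deg
yaw=np.arctan2(n[1],n[0]);c,sn=np.cos(yaw),np.sin(yaw)
N=np.array([.788*c,.788*sn,.616]);Uu=np.array([-.616*c,-.616*sn,.788]);W=np.cross(N,Uu) 
R=C[200:295,300:385];q=R-m;dist=q@N;
pl=(abs(dist)<5)&(R[...,2]>30)
a=(q@Uu)[pl];b=(q@W)[pl];print("calc u",np.percentile(a,[0.5,99.5]),"w",np.percentile(b,[.5,99.5]),"size",np.ptp(a),np.ptp(b))
r=cv2.minAreaRect(np.c_[b,a].astype(np.float32));print("rect",r)
um=(np.percentile(a,.5)+np.percentile(a,99.5))/2;wm=(np.percentile(b,.5)+np.percentile(b,99.5))/2
cc=m+um*Uu+wm*W;print("calc back centre",cc,"-> seat est",cc-66*Uu-22.5*N)
t=(abs(dist+20)<6)&(R[...,2]>60)&((q@Uu)>um+60)
a=(q@Uu)[t]-um;b=(q@W)[t]-wm;print("tab n",t.sum(),"u",np.percentile(a,[2,98]),"w",np.percentile(b,[2,98]),"dist",np.median(dist[t]))
# rack
R=C[215:300,175:255];z=R[...,2];P=R[(z>95)&(z<112)];
print("rack top pts",len(P),P.mean(0));r=cv2.minAreaRect(P[:,:2].astype(np.float32));print(r)
Pb=R[(z>4)&(z<112)];print(cv2.minAreaRect(Pb[:,:2].astype(np.float32)))
for nme,(u,v) in dict(mug=(350,150),pen=(292,145)).items():print(nme,C[v,u])
cv2.imwrite("pics/c1.png",cv2.resize(im[190:310,160:400,::-1],(800,400),interpolation=cv2.INTER_CUBIC))
E
python3 meas.py
```

```text
n [0.77963157 0.39497798 0.48597018] tilt from vertical 29.07605551267272 yaw 26.867745910245535 142
calc u [-80.85978566  55.86036491] w [-44.15426883  44.86266376] size 142.8721085823657 95.52402055074072
rect ((0.8355808258056641, -13.874168395996094), (80.7121810913086, 139.6514434814453), 6.611327648162842)
calc back centre [ 546.6163642  -151.52897261  105.99394451] -> seat est [ 567.06755023 -141.16796561   40.12594451]
tab n 351 u [60.41695305 97.93827059] w [-33.89676282  34.38820317] dist -17.820695269408205
rack top pts 497 [525.52753954 126.89144527 102.69965451]
((538.6471557617188, 137.69793701171875), (145.3341522216797, 118.90314483642578), 2.159872055053711)
((519.6757202148438, 134.33782958984375), (180.55714416503906, 191.41943359375), 89.4417724609375)
mug [ 751.89845017 -173.76220868   57.54357437]
pen [774.04685264 -44.59675588   8.16283417]
```

```bash
python3 - <<'E'
from h import *
s=np.load("side0.npz");cv2.imwrite("pics/c2.png",cv2.resize(s["im"][200:290,280:400,::-1],(800,600),interpolation=cv2.INTER_CUBIC))
E
```

```text
(no output)
```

View pics/c1.png

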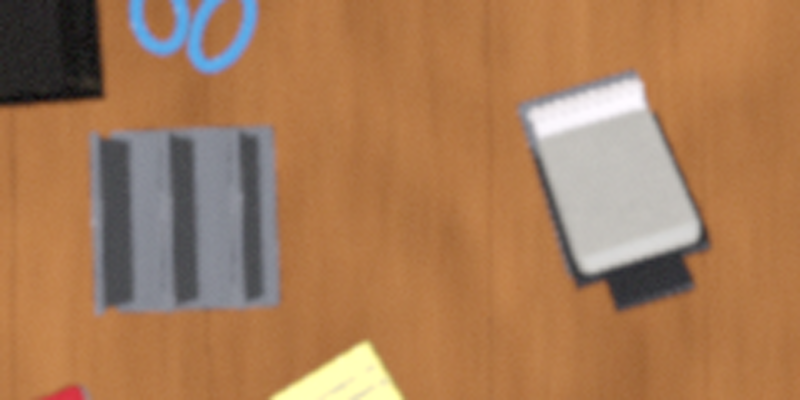

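View pics/c2.png

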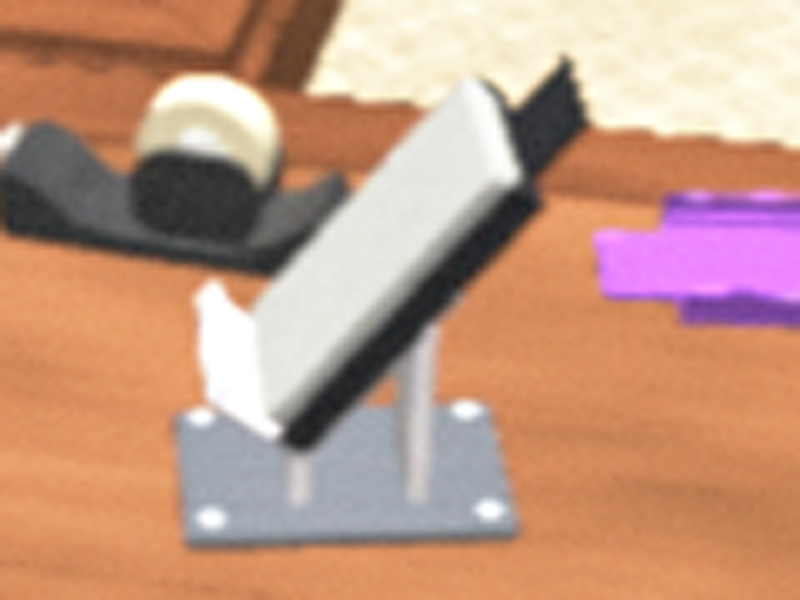

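The crops confirm it: the grey calculator lies keys-down in the black cover, tab up and toward the robot, and the rack has its slots along world x. The depth is noisy, so I'll fit the poses by reprojecting known corners.

```bash
cat > fit.py <<'E'
from h import *
from scipy.optimize import least_squares
def proj(n,P):
    c=get_calibration(n);q=np.c_[P,np.ones(len(P))]@np.array(c["camera_from_world"]).T
    return np.c_[c["cx"]+c["fx"]*q[:,0]/-q[:,2],c["cy"]+c["fy"]*-q[:,1]/-q[:,2]]
def frame(yaw):
    c,s=np.cos(yaw),np.sin(yaw);return np.array([.788*c,.788*s,.616]),np.array([-.616*c,-.616*s,.788]),np.array([s,-c,0])
top=lambda x,y:(160+x/3.3333,190+y/3.3333)
side=lambda x,y:(280+x/6.6667,200+y/6.6667)
if __name__=="__main__":
    # (cam, pixel, n,u,w)
    L=[("top",top(618,310),2.5,162,-25),("top",top(693,288),2.5,162,25),("top",top(580,287),0,132,-43),("top",top(708,248),0,132,43),
    ("top",top(583,276),20,132,-38),("top",top(700,240),20,132,38),
    ("side",side(565,58),2.5,162,25),("side",side(587,120),2.5,162,-25),("side",side(300,450),0,0,-43),("side",side(540,205),0,132,-43)]
    def f(p):
        N,U,W=frame(p[2]);o=np.array([p[0],p[1],40])
        return np.concatenate([(proj(c,(o+a*N+b*U+w*W)[None])[0]-px) for c,px,a,b,w in L])
    r=least_squares(f,[567,-141,.35],x_scale=[1,1,.01]);print("seat",r.x,np.degrees(r.x[2]));print(r.fun.reshape(-1,2).round(1).tolist())
    K=[(top(101,133),55,41,103),(top(105,308),-55,41,103),(top(171,135),55,-3,103),(top(177,305),-55,-3,103),(top(243,132),55,-47,103),(top(247,303),-55,-47,103),
       (top(259,132),55,-46,8),(top(264,299),-55,-46,8)]
    def g(p):
        c,s=np.cos(p[2]),np.sin(p[2])
        return np.concatenate([proj("top",np.array([[p[0]+c*a-s*b,p[1]+s*a+c*b,z]]))[0]-px for px,a,b,z in K])
    r=least_squares(g,[525,130,0],x_scale=[1,1,.01]);print("rack",r.x,np.degrees(r.x[2]));print(r.fun.reshape(-1,2).round(1).tolist())
E
python3 fit.py
```

```text
seat [ 5.67346437e+02 -1.50422365e+02  2.59745004e-01] 14.882292506209247
[[-0.9, 0.7], [1.1, 0.5], [-1.1, 1.3], [1.6, 1.5], [-1.4, -3.4], [0.2, -2.8], [0.7, -1.0], [0.5, -0.7], [0.7, 1.0], [0.8, -0.1]]
rack [5.23288214e+02 1.24017233e+02 2.05907252e-02] 1.1797616492895275
[[0.0, 0.2], [0.1, 0.4], [0.1, -1.0], [-0.4, 0.6], [-0.5, -0.8], [-0.3, 0.5], [0.7, 0.9], [0.5, -0.8]]
```

```bash
sed -i 's/276),20,132/276),8.2,132/;s/240),20,132/240),8.2,132/' fit.py; sed -i 's/("side",side(565/("top",top(540,160),22,40,-39),("top",top(655,130),22,40,39),("side",side(565/' fit.py
python3 - <<'E'
import re
s=open('fit.py').read()
# side edges: u-coordinate unknown, only use column-perp residual -> drop; keep simple
s=s.replace('("top",top(540,160),22,40,-39),("top",top(655,130),22,40,39),','')
open('fit.py','w').write(s)
E
python3 fit.py|head -2
python3 - <<'E'
from fit import *
# draw model on top image for a check of yaw
for yaw,seat in((.26,(567.3,-150.4)),(.35,(567.3,-150.4))):
    N,U,W=frame(yaw);o=np.array([*seat,40])
    for w in(-39,39):
        P=np.array([o+22*N+a*U+w*W for a in(20,132)]);p=proj("top",P);print(yaw,w,((p-[160,190])*3.333).round(0).tolist())
E
```

```text
seat [ 5.69185073e+02 -1.49255010e+02  2.68205987e-01] 15.367071068851901
[[-1.1, -0.2], [0.9, -0.6], [-1.3, 0.4], [1.3, 0.4], [-0.6, 0.1], [0.7, 0.4], [-0.3, -1.0], [-0.3, -0.7], [-0.0, 1.1], [0.1, -0.1]]
0.26 -39 [[542.0, 155.0], [576.0, 263.0]]
0.26 39 [[658.0, 123.0], [702.0, 228.0]]
0.35 -39 [[543.0, 160.0], [587.0, 265.0]]
0.35 39 [[656.0, 118.0], [709.0, 219.0]]
```

```bash
python3 - <<'E'
from fit import *
im=np.load("top0.npz")["im"].astype(float)
g=im[...,2]-0.0  # blue: wood low, black low, calc high
obs=[]
for v in range(235,262):
    row=g[v,310:385];on=row>95
    i=np.where(on)[0]
    if len(i)<10: continue
    def sub(a,b): return a+(95-row[a])/(row[b]-row[a])*(b-a)
    obs.append((v,310+sub(i[0]-1,i[0]),310+sub(i[-1],i[-1]+1)))
o=np.array(obs)
for k in(1,2):
    p=np.polyfit(o[:,0],o[:,k],1);r=np.polyval(p,o[:,0])-o[:,k];kk=abs(r)<.7;p=np.polyfit(o[kk,0],o[kk,k],1);print("edge",k,"slope",p[0],"u@245",np.polyval(p,245),kk.sum(),len(kk))
for yaw in(.25,.3,.35):
  N,U,W=frame(yaw);s=np.array([568.5,-149.5,40])
  for w in(-39,39):
    p=proj("top",np.array([s+22.2*N+a*U+w*W for a in(30,125)]));q=np.polyfit(p[:,1],p[:,0],1);print(yaw,w,q[0],np.polyval(q,245))
E
```

```text
edge 1 slope 0.3394309697797131 u@245 323.75915995437566 24 27
edge 2 slope 0.4131854669364122 u@245 365.1347674070177 25 27
0.25 -39 0.3018670713126329 325.00776763521293
0.25 39 0.4060203693618507 364.5554854614724
0.3 -39 0.3582347122838842 325.3501555186739
0.3 39 0.4659814150697268 365.68638559465967
0.35 -39 0.41644994135915747 325.65319034359294
0.35 39 0.528559232470574 366.91855520036603
```

```bash
cat > go.py <<'E'
from fit import *
from scipy.spatial.transform import Rotation as R
from scipy.linalg import logm,expm
SEAT=np.array([569,-149,40.]);YAW=.27
N,U,W=frame(YAW)
def cur():
    s=observe();q=s["eef_rot"];T=np.eye(4);T[:3,:3]=R.from_quat([*q[1:],q[0]]).as_matrix();T[:3,3]=s["position"];return T,s
def tgt(u,n,sy,w=0,seat=SEAT):   # tool z=-U, y=sy*N ; TCP at u,n,w
    T=np.eye(4);y=sy*N;z=-U;T[:3,:3]=np.c_[np.cross(y,z),y,z];T[:3,3]=seat+u*U+n*N+w*W;return T
def down(p,yyaw):
    T=np.eye(4);y=np.array([np.cos(yyaw),np.sin(yyaw),0]);z=np.array([0,0,-1.]);T[:3,:3]=np.c_[np.cross(y,z),y,z];T[:3,3]=p;return T
def rows(A,B,k,straight=False):
    D=np.linalg.inv(A)@B;rv=np.degrees(R.from_matrix(D[:3,:3]).as_rotvec())
    E=expm(np.real(logm(D))/k);s=E[:3,3];r=np.degrees(R.from_matrix(E[:3,:3]).as_rotvec())
    P=A.copy();pts=[]
    for _ in range(k):P=P@E;pts.append(P[:3,3])
    print("total shift",D[:3,3].round(1),"rot",rv.round(1),"| per row",s.round(1),r.round(2),"len",np.linalg.norm(s).round(1))
    print("path",[p.round(0).astype(int).tolist() for p in pts[::max(1,k//4)]])
def st():
    T,s=cur();print("t",s["time"],"j",s["joint_positions"].round(2),"pos",s["position"].round(1),"w",round(s["gripper_width"],1),"F",s["wrist_force"].round(1),"gf",s["gripper_force"])
    d=s["position"]-SEAT;print("u,n,w",(d@U).round(1),(d@N).round(1),(d@W).round(1));return T
E
python3 - <<'E'
from go import *
A=st();B=tgt(200,11,-1)
rows(A,B,16)
M=A.copy();M[:3,3]+=[0,0,80];rows(A,M,2);rows(M,B,14);rows(M,B,22)
E
```

```text
t 0.1 j [ 1.44  0.26  0.11 -0.   -1.42 -0.28] pos [222.9 502.3 230.5] w 85.2 F [-0.3  0.5 -0.2] gf 0.0
u,n,w 248.6 -8.6 -720.0
total shift [492.1 527.5  27. ] rot [35.6 16.7 48.7] | per row [42.5 19.  -2.1] [2.22 1.05 3.04] len 46.6
path [[254, 468, 233], [358, 314, 240], [427, 141, 240], [459, -42, 227]]
total shift [  0.    0.1 -80. ] rot [ 0.  0. -0.] | per row [  0.    0.1 -40. ] [ 0. -0. -0.] len 40.0
path [[223, 502, 271], [223, 502, 311]]
total shift [492.1 527.4 107. ] rot [35.6 16.7 48.7] | per row [47.9 23.6  3.2] [2.54 1.19 3.48] len 53.5
path [[257, 461, 307], [345, 327, 297], [408, 181, 281], [446, 27, 256], [459, -128, 220]]
total shift [492.1 527.4 107. ] rot [35.6 16.7 48.7] | per row [30.6 14.7  2. ] [1.62 0.76 2.21] len 34.0
path [[245, 476, 309], [340, 336, 297], [408, 181, 281], [448, 18, 254], [459, -147, 214]]
```

{"name": "jog_arm", "arguments": {"increments": [1,0,0,-40,0,0,0,1,0,0,-40,0,0,0,1,48,23.5,3,2.5,1.2,3.5,1,48,23.5,3,2.5,1.2,3.5,1,48,23.5,3,2.5,1.2,3.5,1,48,23.5,3,2.5,1.2,3.5,1,48,23.5,3,2.5,1.2,3.5,1,48,23.5,3,2.5,1.2,3.5]}}

```text
time: 1.1
position: [390.8, 229.6, 288.5]
eef_rot: [-0.114, 0.914, -0.38, 0.088]
wrist_force: [0.9, -0.1, 0.6]
gripper_width: 85.4
gripper_force: 0.0
```

{"name": "jog_arm", "arguments": {"increments": [1,48,23.5,3,2.5,1.2,3.5,1,48,23.5,3,2.5,1.2,3.5,1,48,23.5,3,2.5,1.2,3.5,1,48,23.5,3,2.5,1.2,3.5,1,48,23.5,3,2.5,1.2,3.5,1,48,23.5,3,2.5,1.2,3.5,1,48,23.5,3,2.5,1.2,3.5,1,48,23.5,3,2.5,1.2,3.5]}}

```text
time: 2.1
position: [458.2, -181.6, 209.0]
eef_rot: [-0.256, 0.751, -0.576, 0.198]
wrist_force: [1.9, -0.4, 0.0]
gripper_width: 85.6
gripper_force: 0.0
```

```bash
python3 - <<'E'
from go import *
A=st();rows(A,tgt(180,12,-1),4)
E
```

```text
t 2.1 j [-0.37 -0.11 -0.36 -0.51 -0.83  0.88] pos [ 458.2 -181.6  209. ] w 85.6 F [ 1.9 -0.4  0. ] gf 0.0
u,n,w 204.3 13.1 1.8
total shift [-2.   1.  24.2] rot [ 0.3 -0.4 -0.3] | per row [-0.5  0.3  6.1] [ 0.07 -0.09 -0.07] len 6.1
path [[461, -180, 204], [465, -179, 199], [468, -177, 194], [471, -176, 189]]
```

{"name": "jog_arm", "arguments": {"increments": [1,-1,1,26,0,0,0,1,-1,1,26,0,0,0,1,0,0,26,0,0,0,1,0,0,25,0,0,0,1,0,0,0,0,0,0,1,0,0,0,0,0,0,1,0,0,0,0,0,0,1,0,0,0,0,0,0]}}

```text
time: 3.1
position: [517.1, -162.4, 127.1]
eef_rot: [-0.255, 0.752, -0.575, 0.197]
wrist_force: [0.2, -0.4, 0.1]
gripper_width: 85.5
gripper_force: 0.0
```

```bash
python3 - <<'E'
from go import *
im,d=grab_frame("side");im2,_=grab_frame("top")
a=cv2.resize(im[150:290,280:420,::-1],(400,400),interpolation=cv2.INTER_CUBIC);b=cv2.resize(im2[170:310,280:420,::-1],(400,400),interpolation=cv2.INTER_CUBIC)
cv2.imwrite("pics/g1.png",np.hstack([a,b]))
A=st();rows(A,tgt(101,11,-1),1)
E
```

```text
t 3.2 j [-0.27  0.06 -0.4  -0.58 -0.6   0.94] pos [ 517.1 -162.3  126.8] w 85.2 F [ 0.2 -0.2 -0.5] gf 0.0
u,n,w 101.4 11.3 -1.0
total shift [1.  0.3 0.4] rot [ 0.4 -0.3 -0.2] | per row [1.  0.3 0.4] [ 0.37 -0.33 -0.18] len 1.1
path [[517, -163, 126]]
```

View pics/g1.png

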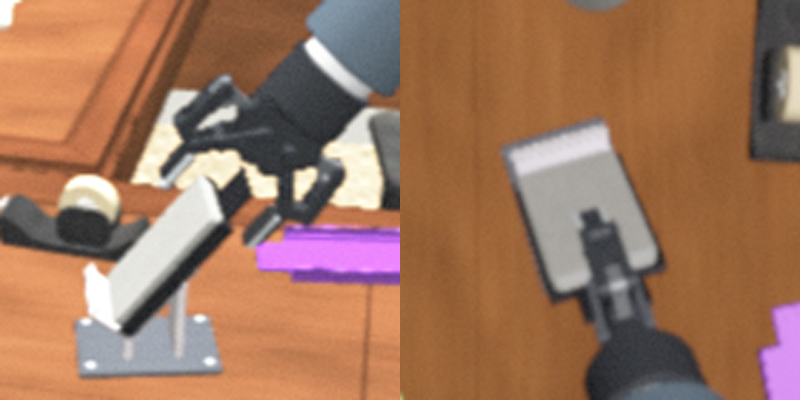

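The side view shows the fingers straddling the pair, front (175,175) and back (260,235). The top view shows them centred across the width at (598,240). Closing.

{"name": "jog_arm", "arguments": {"increments": [0,1,0,0,0,0,0,0,0,0,0,0,0,0,0,0,0,0,0,0,0,0,0,0,0,0,0,0,0,0,0,0,0,0,0,0,0,0,0,0,0,0,0,0,0,0,0,0,0,0,0,0,0,0,0,0]}}

```text
time: 4.2
position: [518.1, -163.2, 127.1]
eef_rot: [-0.256, 0.752, -0.575, 0.197]
wrist_force: [2.5, 1.5, 4.2]
gripper_width: 21.4
gripper_force: 62.0
```

{"name": "jog_arm", "arguments": {"increments": [0,0,0,-5,0,0,0,0,0,-1,-10,0,0,0,0,0,-1,-15,0,0,0,0,0,-2,-20,0,0,0,0,0,-16,-10,0,0,0,0,0,-20,0,0,0,0,0,0,-20,0,0,0,0,0,0,0,0,0,0,0]}}

```text
time: 5.2
position: [526.8, -159.7, 208.5]
eef_rot: [-0.254, 0.753, -0.575, 0.195]
wrist_force: [-1.1, 0.6, -2.6]
gripper_width: 21.1
gripper_force: 58.9
```

```bash
python3 - <<'E'
from go import *
im,d=grab_frame("side");im2,_=grab_frame("top")
a=cv2.resize(im[130:290,240:400,::-1],(400,400),interpolation=cv2.INTER_CUBIC);b=cv2.resize(im2[150:310,280:440,::-1],(400,400),interpolation=cv2.INTER_CUBIC)
cv2.imwrite("pics/g2.png",np.hstack([a,b]))
A=st()
E
```

```text
t 5.3 j [-0.23 -0.02 -0.3  -0.44 -0.75  0.73] pos [ 526.  -159.8  207.9] w 21.0 F [ 0.3  0.1 -2.9] gf 58.92077296972275
u,n,w 159.6 68.6 -1.1
```

View pics/g2.png

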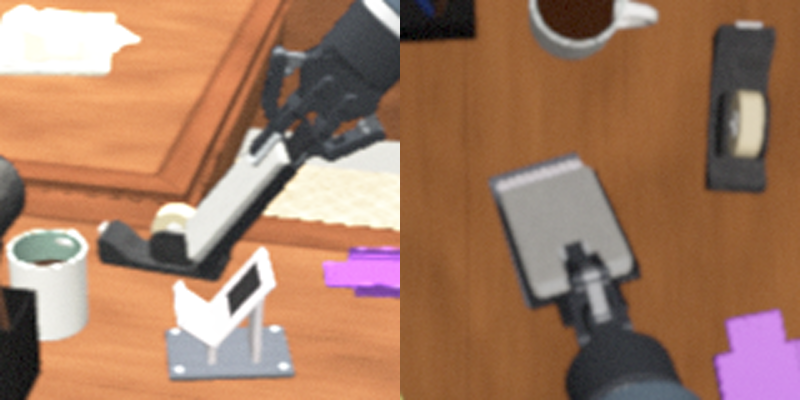

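{"name": "jog_arm", "arguments": {"increments": [0,0,0,0,0,0,5,0,0,0,0,0,0,10,0,0,0,0,0,0,10,0,0,0,0,0,0,10,0,0,0,0,0,0,10,0,0,0,0,0,0,10,0,0,0,0,0,0,10,0,0,0,0,0,0,10]}}

```text
time: 6.3
position: [526.2, -160.2, 208.5]
eef_rot: [0.321, -0.243, 0.915, 0.001]
wrist_force: [-0.0, -0.2, -2.4]
gripper_width: 21.2
gripper_force: 58.9
```

{"name": "jog_arm", "arguments": {"increments": [0,0,0,0,0,0,10,0,0,0,0,0,0,10,0,0,0,0,0,0,10,0,0,0,0,0,0,10,0,0,0,0,0,0,10,0,0,0,0,0,0,10,0,0,0,0,0,0,10,0,0,0,0,0,0,10]}}

```text
time: 7.3
position: [526.2, -160.2, 208.5]
eef_rot: [0.245, 0.402, 0.858, 0.207]
wrist_force: [0.8, 0.9, -1.9]
gripper_width: 21.4
gripper_force: 59.0
```

{"name": "jog_arm", "arguments": {"increments": [0,0,0,0,0,0,10,0,0,0,0,0,0,10,0,0,0,0,0,0,5,0,0,0,0,0,0,0,0,0,0,0,0,0,0,0,0,0,0,0,0,0,0,0,0,0,0,0,0,0,0,0,0,0,0,0]}}

```text
time: 8.3
position: [527.9, -160.1, 210.5]
eef_rot: [0.197, 0.575, 0.752, 0.255]
wrist_force: [0.3, -1.0, -1.9]
gripper_width: 21.4
gripper_force: 59.0
```

```bash
python3 - <<'E'
from go import *
im,d=grab_frame("side");im2,_=grab_frame("top")
a=cv2.resize(im[130:290,240:400,::-1],(400,400),interpolation=cv2.INTER_CUBIC);b=cv2.resize(im2[150:310,280:440,::-1],(400,400),interpolation=cv2.INTER_CUBIC)
cv2.imwrite("pics/g3.png",np.hstack([a,b]))
A=st();P=tgt(101,11,1);P[:3,3]=[518.1,-163.2,127.1];d=P[:3,3]-SEAT;print(d@U,d@N,d@W)
rows(A,P,1);rows(A,tgt(101,11,1),1)
E
```

```text
t 8.4 j [-0.23 -0.02 -0.3  -0.44 -0.75 -2.41] pos [ 527.8 -160.1  210.4] w 21.1 F [ 0.  -0.6 -2.2] gf 58.99366915225983
u,n,w 160.5 71.4 -0.3
101.1864114160192 12.01290227950789 0.10891660093413566
total shift [ -0.3 -58.9  59.8] rot [-0.4  0.3 -0.2] | per row [ -0.3 -58.9  59.8] [-0.42  0.3  -0.18] len 83.9
path [[518, -163, 127]]
total shift [ -0.2 -59.9  59.9] rot [-0.4  0.3 -0.2] | per row [ -0.2 -59.9  59.9] [-0.42  0.3  -0.18] len 84.8
path [[517, -163, 126]]
```

View pics/g3.png

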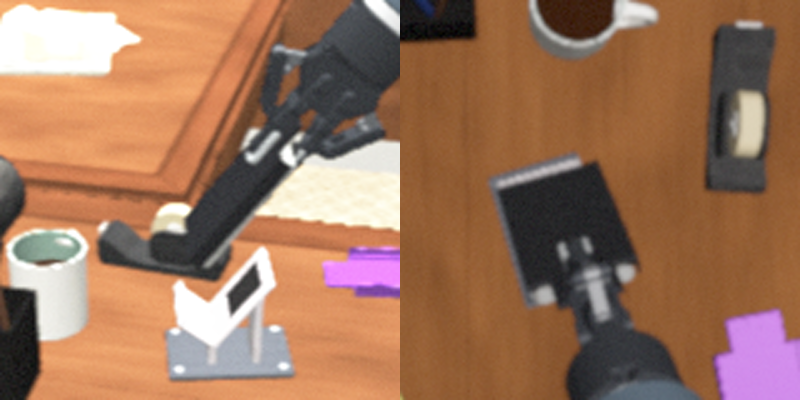

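The pair is turned as one: the black cover plate is now outward, with the calculator's back toward the stand. Now I'll retrace the lift.

{"name": "jog_arm", "arguments": {"increments": [0,0,-20,0,0,0,0,0,0,-20,0,0,0,0,0,0,-16,10,0,0,0,0,0,-2,20,0,0,0,0,0,-1,15,0,0,0,0,0,0,10,0,0,0,0,0,0,2,0,0,0,0,0,0,0,0,0,0]}}

```text
time: 9.4
position: [517.1, -163.4, 129.9]
eef_rot: [0.197, 0.575, 0.752, 0.256]
wrist_force: [4.0, 0.5, -1.9]
gripper_width: 21.1
gripper_force: 60.2
```

{"name": "jog_arm", "arguments": {"increments": [0,0,-0.5,1.5,0,0,0,0,0,0,0,0,0,0,0,0,0,0.5,0,0,0,0,0,0,0,0,0,0,0,0,0,0,0,0,0,0,0,0,0,0,0,0,0,0,0,0,0,0,0,0,0,0,0,0,0,0]}}

```text
time: 10.4
position: [517.9, -163.5, 128.3]
eef_rot: [0.198, 0.575, 0.752, 0.256]
wrist_force: [2.5, 2.2, 5.9]
gripper_width: 21.6
gripper_force: 62.1
```

```bash
python3 - <<'E'
from go import *
im,d=grab_frame("side");im2,_=grab_frame("top")
a=cv2.resize(im[170:290,290:410,::-1],(400,400),interpolation=cv2.INTER_CUBIC);b=cv2.resize(im2[190:310,290:410,::-1],(400,400),interpolation=cv2.INTER_CUBIC)
cv2.imwrite("pics/g4.png",np.hstack([a,b]))
A=st();rows(A,tgt(101,12,1),1)
E
```

```text
t 10.5 j [-0.28  0.06 -0.4  -0.58 -0.61 -2.2 ] pos [ 517.8 -163.4  128.3] w 21.7 F [2.4 0.3 5.3] gf 62.06826388835907
u,n,w 102.3 12.5 0.3
total shift [ 0.3 -0.5  1.3] rot [-0.3  0.4 -0.2] | per row [ 0.3 -0.5  1.3] [-0.32  0.36 -0.16] len 1.4
path [[518, -163, 127]]
```

View pics/g4.png

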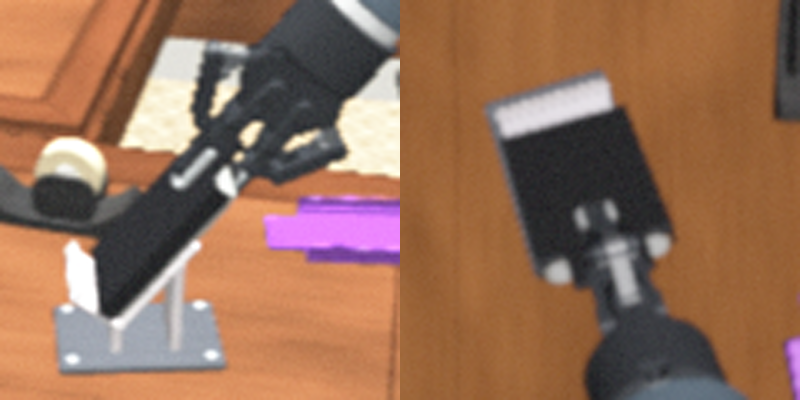

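Seated with about 7 N on the ledge. Now release, and move the tool up and out to the tab.

{"name": "jog_arm", "arguments": {"increments": [0.1,0,0,0,0,0,0,0.25,0,0,0,0,0,0,0.4,0,0,0,0,0,0,0.5,0,0,0,0,0,0,0.5,0,0,0,0,0,0,0.5,0,0,-12,0,0,0,0.5,0,5,-12,0,0,0,0.5,0,4,-11,0,0,0]}}

```text
time: 11.5
position: [503.3, -167.1, 162.1]
eef_rot: [0.197, 0.575, 0.752, 0.255]
wrist_force: [1.1, 0.3, 0.5]
gripper_width: 42.9
gripper_force: 0.0
```

```bash
python3 - <<'E'
from go import *
im,d=grab_frame("side");im2,_=grab_frame("top")
a=cv2.resize(im[170:290,290:410,::-1],(400,400),interpolation=cv2.INTER_CUBIC);b=cv2.resize(im2[190:310,290:410,::-1],(400,400),interpolation=cv2.INTER_CUBIC)
cv2.imwrite("pics/g5.png",np.hstack([a,b]))
A=st();rows(A,tgt(136,20.8,1),1)
E
```

```text
t 11.6 j [-0.29 -0.01 -0.38 -0.53 -0.68 -2.26] pos [ 503.9 -167.3  163. ] w 42.5 F [-0.1 -0.2 -0.1] gf 0.0
u,n,w 138.6 22.5 0.3
total shift [ 0.3 -1.7  2.5] rot [-0.3  0.4 -0.1] | per row [ 0.3 -1.7  2.5] [-0.25  0.41 -0.11] len 3.0
path [[504, -167, 160]]
```

View pics/g5.png

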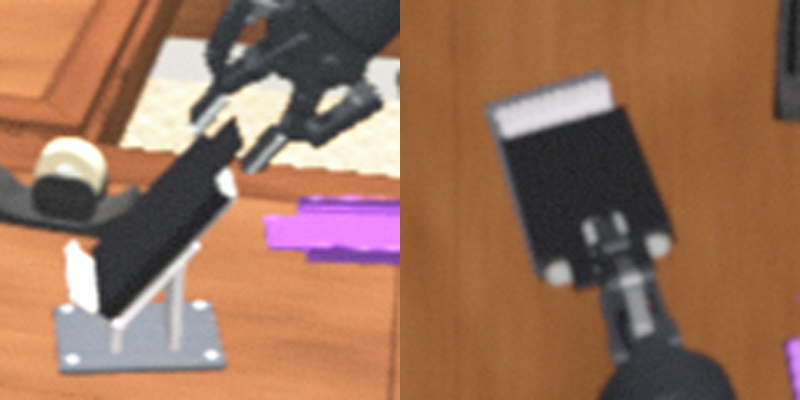

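The pair leans with the cover outward and the tab between the fingers (left pane, about 228,135). Close on the tab.

{"name": "jog_arm", "arguments": {"increments": [0.3,0,0,2,0,0,0,0.15,0,0,0,0,0,0,0,0,0,0,0,0,0,0,0,0,0,0,0,0,0,0,0,0,0,0,0,0,0,0,0,0,0,0,0,0,0,0,0,0,0,0,0,0,0,0,0,0]}}

```text
time: 12.6
position: [504.7, -166.5, 159.1]
eef_rot: [0.197, 0.575, 0.752, 0.255]
wrist_force: [0.8, 0.1, -1.1]
gripper_width: 3.9
gripper_force: 59.7
```

{"name": "jog_arm", "arguments": {"increments": [0,0,2,0,0,0,0,0,0,3,0,0,0,0,0,0,4,0,0,0,0,0,0,3,-1,0,0,0,0,0,1,-5,0,0,0,0,0,2,-15,0,0,0,0,0,5,-20,0,0,0,0,0,0,0,0,0,0]}}

```text
time: 13.6
position: [496.0, -169.5, 206.3]
eef_rot: [0.199, 0.575, 0.752, 0.256]
wrist_force: [-0.6, -0.4, -1.9]
gripper_width: 4.2
gripper_force: 60.0
```

```bash
python3 - <<'E'
from go import *
im,d=grab_frame("side");im2,_=grab_frame("top")
a=cv2.resize(im[150:290,270:410,::-1],(400,400),interpolation=cv2.INTER_CUBIC);b=cv2.resize(im2[170:310,280:420,::-1],(400,400),interpolation=cv2.INTER_CUBIC)
cv2.imwrite("pics/g6.png",np.hstack([a,b]))
A=st();yy=.0206
for sgn in(1,-1):
  for sl in(22,-22):
    p=np.array([523.3,124,240])+sl*np.array([-np.sin(yy),np.cos(yy),0]);B=down(p,yy+sgn*np.pi/2);print(sgn,sl,B[:3,3].round(1));rows(A,B,8)
E
```

```text
t 13.7 j [-0.29 -0.06 -0.34 -0.47 -0.77 -2.34] pos [ 495.5 -168.8  203.8] w 3.9 F [ 0.1  0.2 -0.8] gf 59.98371720314026
u,n,w 176.0 41.0 -0.5
1 22 [522.8 146.  240. ]
total shift [296.7 108.4  37.1] rot [ 31.8  25.  -73.1] | per row [24.6 34.7  6.4] [ 3.97  3.13 -9.14] len 43.0
path [[519, -137, 220], [552, -61, 241], [561, 24, 249], [542, 108, 245]]
1 -22 [523.8 102.  240. ]
total shift [254.   99.9  30.7] rot [ 31.8  25.  -73.1] | per row [20.6 30.5  5.1] [ 3.97  3.13 -9.14] len 37.1
path [[516, -142, 218], [546, -77, 238], [554, -4, 246], [540, 69, 244]]
-1 22 [522.8 146.  240. ]
total shift [296.7 108.4  37.1] rot [ 26.7 -33.9  99.8] | per row [ 41.6 -18.2  -7.4] [ 3.34 -4.24 12.47] len 46.0
path [[466, -134, 198], [434, -48, 199], [441, 42, 213], [487, 118, 231]]
-1 -22 [523.8 102.  240. ]
total shift [254.   99.9  30.7] rot [ 26.7 -33.9  99.8] | per row [ 36.2 -14.9  -6.7] [ 3.34 -4.24 12.47] len 39.7
path [[471, -138, 200], [444, -64, 202], [451, 14, 215], [493, 79, 232]]
```

View pics/g6.png

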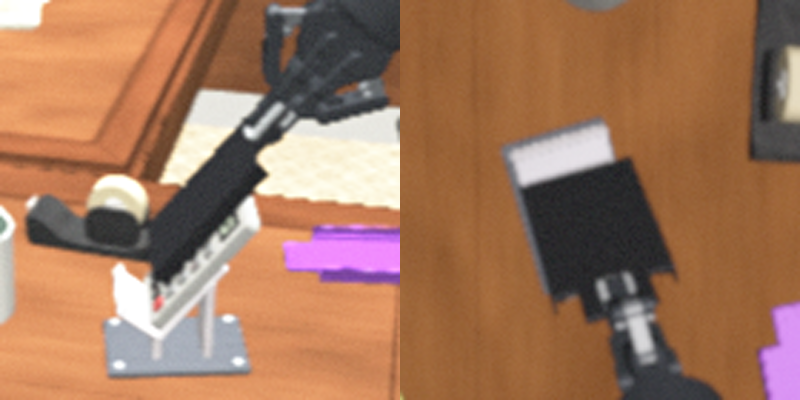

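The calculator stays on the stand with its keys out (left pane, 200,255), and the cover is held by the tab and clear. Next: raise it, then carry it to the rack's near slot.

```bash
python3 - <<'E'
from go import *
A=st();A[:3,3]+=[0,0,80];yy=.0206
B=down(np.array([523.3,124,285])-22*np.array([-np.sin(yy),np.cos(yy),0]),yy+np.pi/2);rows(A,B,12);rows(A,B,14)
E
```

```text
t 13.7 j [-0.29 -0.06 -0.34 -0.47 -0.77 -2.34] pos [ 495.5 -168.8  203.8] w 3.9 F [ 0.1  0.2 -0.8] gf 59.98371720314026
u,n,w 176.0 41.0 -0.5
total shift [254.1  78.6  58.4] rot [ 31.8  25.  -73.1] | per row [13.6 19.7  6.1] [ 2.65  2.08 -6.09] len 24.7
path [[511, -151, 291], [544, -86, 304], [556, -14, 305], [545, 59, 296]]
total shift [254.1  78.6  58.4] rot [ 31.8  25.  -73.1] | per row [11.5 17.   5.2] [ 2.27  1.79 -5.22] len 21.2
path [[509, -153, 290], [539, -99, 303], [555, -38, 306], [553, 25, 301], [534, 84, 290]]
```

{"name": "jog_arm", "arguments": {"increments": [0,0,25,-31,0,0,0,0,0,25,-31,0,0,0,0,11.5,17,5.2,2.3,1.8,-5.2,0,11.5,17,5.2,2.3,1.8,-5.2,0,11.5,17,5.2,2.3,1.8,-5.2,0,11.5,17,5.2,2.3,1.8,-5.2,0,11.5,17,5.2,2.3,1.8,-5.2,0,11.5,17,5.2,2.3,1.8,-5.2]}}

```text
time: 14.7
position: [553.8, -57.7, 304.1]
eef_rot: [0.116, 0.344, 0.919, 0.154]
wrist_force: [0.1, -0.4, -1.0]
gripper_width: 3.7
gripper_force: 59.8
```

{"name": "jog_arm", "arguments": {"increments": [0,11.5,17,5.2,2.3,1.8,-5.2,0,11.5,17,5.2,2.3,1.8,-5.2,0,11.5,17,5.2,2.3,1.8,-5.2,0,11.5,17,5.2,2.3,1.8,-5.2,0,11.5,17,5.2,2.3,1.8,-5.2,0,11.5,17,5.2,2.3,1.8,-5.2,0,11.5,17,5.2,2.3,1.8,-5.2,0,11.5,17,5.2,2.3,1.8,-5.2]}}

```text
time: 15.7
position: [526.2, 103.7, 283.1]
eef_rot: [-0.005, -0.01, 1.0, -0.002]
wrist_force: [-1.5, 0.3, -0.3]
gripper_width: 4.0
gripper_force: 59.8
```

{"name": "jog_arm", "arguments": {"increments": [0,0,0,0,0,0,0,0,0,0,0,0,0,0,0,0,0,0,0,0,0,0,0,0,0,0,0,0,0,0,0,0,0,0,0,0,0,0,0,0,0,0,0,0,0,0,0,0,0,0,0,0,0,0,0,0]}}

```text
time: 16.7
position: [526.5, 102.7, 284.5]
eef_rot: [-0.004, -0.008, 1.0, -0.001]
wrist_force: [0.8, 0.6, -0.4]
gripper_width: 4.1
gripper_force: 59.9
```

```bash
python3 - <<'E'
from go import *
im,d=grab_frame("side");im2,_=grab_frame("top")
a=cv2.resize(im[180:400,220:440,::-1],(400,400),interpolation=cv2.INTER_CUBIC);b=cv2.resize(im2[170:310,160:300,::-1],(400,400),interpolation=cv2.INTER_CUBIC)
cv2.imwrite("pics/g7.png",np.hstack([a,b]))
A=st();yy=.0206
B=down(np.array([523.3,124,285])-22*np.array([-np.sin(yy),np.cos(yy),0]),yy+np.pi/2);rows(A,B,1)
# expected top pixel of plate foot & lips in hand
E
```

```text
t 16.8 j [ 0.48  0.22  0.2  -0.   -1.56 -2.04] pos [526.5 102.8 284.5] w 4.1 F [ 0.2 -0.1 -1.1] gf 59.88655686378479
u,n,w 176.5 171.2 -254.0
total shift [ 2.8 -0.7 -0.5] rot [-0.1 -0.4 -0.2] | per row [ 2.8 -0.7 -0.5] [-0.13 -0.44 -0.24] len 2.9
path [[524, 102, 285]]
```

View pics/g7.png

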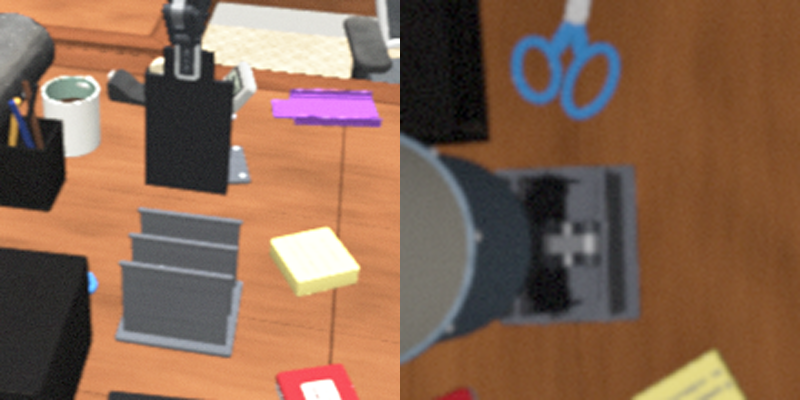

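The cover hangs upright above the near slot. It sits off-centre in y because the lips reach toward -y, so I'll shift +5 mm and then go down.

{"name": "jog_arm", "arguments": {"increments": [0,3,5,0,0,0,0,0,0,0,20,0,0,0,0,0,0,25,0,0,0,0,0,0,25,0,0,0,0,0,0,25,0,0,0,0,0,0,20,0,0,0,0,0,0,15,0,0,0,0,0,0,0,0,0,0]}}

```text
time: 17.8
position: [521.8, 107.3, 153.6]
eef_rot: [-0.005, -0.008, 1.0, -0.002]
wrist_force: [-0.2, -0.3, -0.3]
gripper_width: 4.4
gripper_force: 60.0
```

{"name": "jog_arm", "arguments": {"increments": [0,0,0,2,0,0,0,0,0,0,2,0,0,0,0,0,0,1,0,0,0,0,0,0,0,0,0,0,0,0,0,0,0,0,0,0,0,0,0,0,0,0,0,0,0,0,0,0,0,0,0,0,0,0,0,0]}}

```text
time: 18.8
position: [522.4, 107.3, 149.5]
eef_rot: [-0.004, -0.008, 1.0, -0.001]
wrist_force: [-0.0, 0.2, -0.1]
gripper_width: 3.8
gripper_force: 60.0
```

{"name": "jog_arm", "arguments": {"increments": [0,0,0,1,0,0,0,0,0,0,1,0,0,0,0,0,0,1,0,0,0,0,0,0,0,0,0,0,0,0,0,0,0,0,0,0,0,0,0,0,0,0,0,0,0,0,0,0,0,0,0,0,0,0,0,0]}}

```text
time: 19.8
position: [522.4, 107.4, 146.5]
eef_rot: [-0.004, -0.008, 1.0, -0.001]
wrist_force: [-0.1, 0.0, -0.1]
gripper_width: 4.1
gripper_force: 60.0
```

{"name": "jog_arm", "arguments": {"increments": [0,0,0,1,0,0,0,0,0,0,0,0,0,0,0,0,0,1,0,0,0,0,0,0,0,0,0,0,0,0,0,0,0,0,0,0,0,0,0,0,0,0,0,0,0,0,0,0,0,0,0,0,0,0,0,0]}}

```text
time: 20.8
position: [522.4, 107.4, 144.5]
eef_rot: [-0.004, -0.008, 1.0, -0.001]
wrist_force: [0.1, 0.1, -0.4]
gripper_width: 4.1
gripper_force: 60.0
```

{"name": "jog_arm", "arguments": {"increments": [0,0,0,1,0,0,0,0,0,0,0,0,0,0,0,0,0,0,0,0,0,0,0,0,0,0,0,0,0,0,0,0,0,0,0,0,0,0,0,0,0,0,0,0,0,0,0,0,0,0,0,0,0,0,0,0]}}

```text
time: 21.8
position: [522.3, 107.3, 143.5]
eef_rot: [-0.004, -0.008, 1.0, -0.001]
wrist_force: [-0.1, -0.1, -0.9]
gripper_width: 3.9
gripper_force: 60.0
```

{"name": "jog_arm", "arguments": {"increments": [0,0,0,1,0,0,0,0,0,0,0,0,0,0,0,0,0,0,0,0,0,0,0,0,0,0,0,0,0,0,0,0,0,0,0,0,0,0,0,0,0,0,0,0,0,0,0,0,0,0,0,0,0,0,0,0]}}

```text
time: 22.8
position: [522.3, 107.3, 142.5]
eef_rot: [-0.004, -0.008, 1.0, -0.001]
wrist_force: [0.1, 0.1, -0.8]
gripper_width: 3.5
gripper_force: 60.0
```

{"name": "jog_arm", "arguments": {"increments": [0,0,0,1,0,0,0,0,0,0,0,0,0,0,0,0,0,1,0,0,0,0,0,0,0,0,0,0,0,0,0,0,0,0,0,0,0,0,0,0,0,0,0,0,0,0,0,0,0,0,0,0,0,0,0,0]}}

```text
time: 23.8
position: [523.1, 107.3, 142.1]
eef_rot: [-0.003, -0.008, 1.0, -0.001]
wrist_force: [-1.6, -0.7, 10.1]
gripper_width: 4.0
gripper_force: 61.5
```

Contact (10 N up). Release and withdraw.

{"name": "jog_arm", "arguments": {"increments": [0,0,0,-1,0,0,0,0.05,0,0,0,0,0,0,0.15,0,0,0,0,0,0,0.3,0,0,0,0,0,0,0.4,0,0,0,0,0,0,0.4,0,0,-15,0,0,0,0.4,0,0,-40,0,0,0,0.4,0,0,-60,0,0,0]}}

```text
time: 24.8
position: [522.3, 107.2, 257.4]
eef_rot: [-0.005, -0.008, 1.0, -0.002]
wrist_force: [1.7, -0.6, 0.2]
gripper_width: 34.3
gripper_force: 0.0
```

{"name": "jog_arm", "arguments": {"increments": [0.4,30,0,-40,0,0,0,0.4,50,0,0,0,0,0,0.4,50,0,0,0,0,0,0.4,30,0,0,0,0,0,0.4,0,0,0,0,0,0,0.4,0,0,0,0,0,0,0.4,0,0,0,0,0,0,0.4,0,0,0,0,0,0]}}

```text
time: 25.8
position: [364.0, 105.1, 297.4]
eef_rot: [-0.004, -0.008, 1.0, -0.002]
wrist_force: [0.2, -1.3, -0.3]
gripper_width: 34.5
gripper_force: 0.0
```

```bash
python3 - <<'E'
from go import *
im,d=grab_frame("side");im2,_=grab_frame("top")
a=cv2.resize(im[190:390,200:400,::-1],(400,400),interpolation=cv2.INTER_CUBIC);b=cv2.resize(im2[120:320,180:380,::-1],(400,400),interpolation=cv2.INTER_CUBIC)
cv2.imwrite("pics/g8.png",np.hstack([a,b]));st()
E
```

```text
t 25.9 j [ 0.7  -0.1  -0.11 -0.   -1.56 -2.25] pos [363.8 105.1 297.5] w 34.2 F [ 0.  -0.3  1. ] gf 0.0
u,n,w 282.9 56.2 -299.6
```

View pics/g8.png

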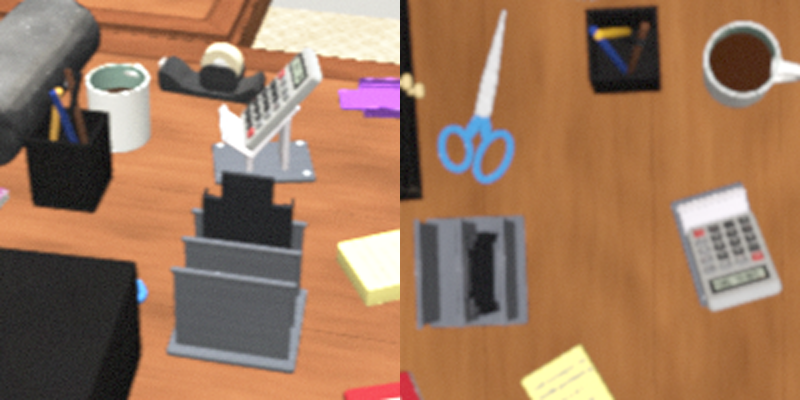

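The calculator leans on the stand with its keys out and screen at the top. The cover stands upright, tab up, in the near slot, and the mug and pen cup are where they were.

```bash
python3 -c "
from plant import job_done
print(job_done())"
```

```text
the job is handed in; nothing more can be done
None
```

The job is done and handed in at about 26 s: the calculator leans on the stand with its keys outward and screen at the top, the cover stands upright, tab up, in a rack slot, nothing was dropped, and the mug and pen cup were left where they were.

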